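Pack out the gluing jig and hold the tile flush

TASK

In the gluing jig, slide the plywood spacer from its rest upright down into the gap beside the tile that is wide enough for it, fully home on the jig's base and along the gap, without forcing it at the narrow gap, and let go of it. Then press the sprung tile down with the fingertips until it is fully home, flush with the rails, and keep it pressed: the program finishes while still holding the tile down. Leave the tape roll and the screwdriver where they are.

Things in the scene. Friction and masses are not known exactly. Their poses are not given: they have to be found in the camera images.
- jig: the fixed gluing jig: plywood base board 110 (x) x 200 (y) x 12 mm thick, flat on the bench, with two aluminium rails 12 mm wide, 190 mm long along its y at x = +/-48 mm (84 mm clear between them), rail tops 40 mm above the bench. Origin: centre of the underside, on the bench; z up. Between the rails, along y: end stop, gap, tile, gap, end stop
- tile: plywood tile 76 (x) x 100 (y) x 10 mm in the middle of the jig, carried by a sprung pad of the same outline, so it only moves up and down. Origin: centre of its underside, axes as the jig's. Its flat top (10 mm above the origin) is 48 mm above the bench when raised (8 mm proud of the rails), 40 mm when fully down (flush). Engraved border, and a circle in the middle where to press
- tile_travel (a joint): travel of the sprung tile: 0 m raised (8 mm proud), 0.008 m fully down on its stop (flush). The spring takes about 3 N to start moving and about 8.5 N to hold fully down; it springs back when let go
- thin_stop: the thinner aluminium end stop, 80 (x) x 16 (y) x 28 mm high, on the jig's base at its +y or -y end, upper long edges bevelled 4 mm, top level with the rails. Its centre is 73 mm from the tile's centre: the gap between is 15 mm wide, the spacer fits; the gap's centre is 15.5 mm from this stop's centre towards the tile. Origin: centre of its underside, 12 mm above the bench; axes as the jig's
- thick_stop: the thicker aluminium end stop, 80 (x) x 34 (y) x 28 mm high, same make, at the other end of the jig, its centre also 73 mm from the tile's centre: the gap beside it is only 6 mm wide and the spacer does not fit. Origin: centre of its underside, 12 mm above the bench; axes as the jig's
- spacer: the loose plywood spacer, a plate 60 (x) x 12 thick (y) x 70 mm high (z), about 50 g, the lowest 4 mm of its foot thinned to 8 mm. It starts upright in the slot of its rest, foot 8 mm above the bench, 48 mm standing out. Origin: centre of its underside. Home in the gap its x lies along the jig's x, its foot is 12 mm and its top 82 mm above the bench (34 mm above the raised tile)
- spacer_rest: the fixed plywood rest of the spacer: a foot 90 (x) x 60 (y) x 8 mm with two bars along x, tops 30 mm above the bench, leaving a 16 mm wide slot along its x at the middle. Origin: centre of its underside; z up
- tape_roll: bystander: a roll of black tape, 64 mm across and 19 mm high, lying loose on the bench; leave it. Origin: centre of its underside
- screwdriver: bystander: a screwdriver 145 mm long lying loose near the front edge; leave it. Origin: middle of its underside
Things that resemble listed ones, but are neither listed nor needed, are in the scene too. Leave any orange look-alike of the spacer alone.

How it is judged:
By the outcome, as a careful person would: the job done as asked, in the order asked, and still so for the second after the job is handed in, while the arm keeps its last pose, push and grip.
It also fails if it takes over 46 s, if anything falls off the work surface, if the arm or the gripper's body presses on something with over 40 N, if the wrist force passes 120 N, or if a joint passes its speed limit or range.

ROBOT

A 7-joint arm with a two-finger parallel gripper is mounted at the origin on a cart in front of the work surface, level with it; the furniture and walls round the work are solid. World frame = base frame: x ahead of the robot, y to its left, z up, the work surface at z = 0. Lengths are in m, angles in degrees, forces in N, time in s.
With the tool pointing down it reaches from about 0.425 to 0.825 m from the base axis. Payload 3.6 kg.
Tool frame: the origin (TCP) lies midway between the tips of the shut fingers; the grasp point (between the pads) lies 19 mm behind it; z points along the fingers, y is the line along which they close (so a half turn about z gives the same grasp; the last joint's range is limited). The gripper opens to 85 mm and grips with 20 to 120 N. Pads are 22 mm wide; open, the fingers measure 114 mm over their backs; the gripper's body (76 mm by 85 mm) begins 54 mm behind the grasp point. The pads swing forward as they close: fully open they stand 13 mm farther back than shut.
Start: joints at [-70.445, 35.231, -0.722, 81.555, 0.464, 63.22, -2.315], TCP at [0.234, 0.607, 0.231] pointing down, gripper open.
Joint ranges: [-178.69, 178.69], [-17.37, 117.87], [-77.05, 75.6], [15.02, 138.74], [-78.02, 258.01], [0.78, 113.62], [-162.83, 162.83]. Speed limits (degrees/s): [159.86, 159.86, 180, 180, 180, 180, 180].

INTERFACE

Orientations are given as [roll, pitch, yaw] about the fixed x, y, z axes, in that order (R = Rz(yaw) Ry(pitch) Rx(roll)).
In Python, from station import state, get_image, job_done gives the robot as it stands. The module is installed in compiled form; this text tells all that it offers.
- The arm moves only by the tool step_arm, never from a script. Its argument "steps" is text: rows parted by semicolons, each of 6 numbers parted by spaces: the shift along the world's x, y, z in cm, then the turn, a rotation vector about the world's x, y, z in degrees. In form: tx ty tz ax ay az; .... A call has exactly 5 rows; each row is the pose to reach, as a shift and turn from the pose commanded when the call began; what a row does not reach only later rows make up. A row lasts 1/8 s, in which the tool goes at most 62.5 mm and 10.7 degrees, less where a joint would pass 70% of its speed; a pose out of reach is approached as far as the arm can. A call with a gripper value outside its range is refused whole. "grip" is the gripper's target within -1 to 1 (shut at 1, half-way at 0, fully open at -1), set as the call begins (left out, the last holds). The fingers move at their own pace and stop on an object; the grip force is fixed at half the most. Time passes only in rows, so rows that repeat a pose let the fingers close, or fill a call up. It gives the time, the measured TCP pose, the force, the opening and the grip force at its end, in the units of the state.
- state(): the state, without advancing time (a new reading comes with each control period).
- get_image(name): name is "side" or "top" or "wrist"; returns a dict with "pixels" (400x640x3 uint8, blue, green, red), "depth" (400x640 float32, m along the optical axis (not along the pixel's ray), 0 where there is no reading), "camera_matrix" (3x3 intrinsics, pixels), "origin" and "rotation" of the camera in the world. Camera axes: x right, y up, looking along -z (the intrinsics and any distortion apply to the point x, -y, -z); pixel columns grow to the right and rows downward; lengths in m; the calibration is good to about 2 mm. A picture is of the moment at which its call begins.
- job_done(): hands the job in; it is judged then, once.
The state is a dict: "clock": time; "qpos": joint angles; "qvel": joint speeds; "tau": joint torques, N m; "eef_pos": TCP position; "tcp_rot": TCP orientation; "force": force on the tool from outside, world axes, zero at the start; "wrist_torque": the same for the moment, N m; "gripper_width": opening from 0.0 (shut) to 1.0 (fully open); "grasp_force": force on a finger pad.
Only numpy, scipy, OpenCV 4.12 (cv2) and the standard library are available. Lean on these libraries where they do the work, as an engineer would, in place of code of your own. Each camera call takes 0.05 s, during which the arm holds its last target. There are 200 camera calls.

## Working session

There is one attempt and no reset: what is moved stays moved. The work goes in short steps, Python scripts to look and compute and a tool call to move; the robot and the scene stay as the last step left them, time stands still between calls to the robot, and variables do not carry over. Pictures are saved under pics/ and viewed, at most 10 in all, crops included, and the job is handed in when it is done.

Besides the shell and the picture viewer there is one more tool, called after "Emit:" in YAML: its name, and indented under it one key for each argument. step_arm: Moves the arm, as the interface text tells. Its arguments: {"type":"object","properties":{"steps":{"type":"string"},"grip":{"type":"number"}},"required":["steps"]}

```bash
mkdir -p pics
cat > h.py <<'E'
import numpy as np, cv2
from station import state, get_image, job_done
def pts(im):
    d=im["depth"];K=np.array(im["camera_matrix"]);h,w=d.shape
    u,v=np.meshgrid(np.arange(w),np.arange(h))
    p=np.stack([(u-K[0,2])/K[0,0]*d,-(v-K[1,2])/K[1,1]*d,-d],-1)
    P=p@np.array(im["rotation"]).T+np.array(im["origin"]); P[d==0]=np.nan
    return P
E
python3 - <<'E'
from h import *
for n in("top","side"):
    im=get_image(n); cv2.imwrite(f"pics/{n}0.png",im["pixels"]); np.savez(f"{n}0.npz",P=pts(im),px=im["pixels"])
    print(n,im["origin"],np.array(im["camera_matrix"]).round(1).tolist(),np.array(im["rotation"]).round(3).tolist(),(im["depth"]>0).mean(), [k for k in im])
print(state())
E
```

```text
Traceback (most recent call last):
  File "h.py", line 7, in pts
    P=p@np.array(im["rotation"]).T+np.array(im["origin"]); P[d==0]=np.nan
      ~~~~~~~~~~~~~~~~~~~~~~~~~~~~^~~~~~~~~~~~~~~~~~~~~~~
ValueError: operands could not be broadcast together with shapes (400,640) (3,)
```

View pics/top0.png

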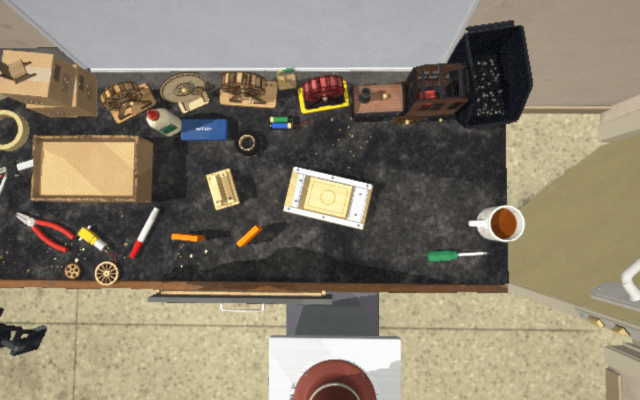

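The top view shows the jig at about (328,197) and the rest with the spacer at (223,188). The orange look-alikes are at (187,237) and (249,236), the tape at (247,143) and the screwdriver at (455,255).

Run:
```python
from h import *
im=get_image("top")
for k,v in im.items():
    if k not in("pixels","depth"): print(k,v)
print(state())
```

```text
camera_matrix [[455.64134309   0.         317.6449295 ]
 [  0.         455.64134309 193.68483989]
 [  0.           0.           1.        ]]
origin [0.42729519 0.01665284 1.12287893]
rotation [  3.65714443   1.24390082 -89.57615972]
{'clock': 0.1, 'qpos': array([-70.44488858,  35.28375715,  -0.72038541,  81.63210746,
         0.46214483,  63.21966459,  -2.31441132]), 'qvel': array([-0.10775702, -0.11558803, -0.04016645, -0.10376501,  0.05395284,
        0.0002257 ,  0.00361329]), 'tau': array([ 9.96732051e-04, -4.70382214e+01,  2.60261837e-01, -1.71570575e+01,
        1.01293056e-02,  5.86033246e-03,  2.17873906e-07]), 'eef_pos': array([0.23347196, 0.60588521, 0.23025374]), 'tcp_rot': array([-1.79867319e+02,  1.34430651e-03,  1.58927733e+02]), 'force': array([ 0.20991236, -0.38721459, -0.07778423]), 'wrist_torque': array([0.02366463, 0.0115825 , 0.01086841]), 'grasp_force': 0.0, 'gripper_width': 0.9992844087191061}
```

```bash
cat > h.py <<'E'
import numpy as np, cv2
from scipy.spatial.transform import Rotation as Ro
from station import state, get_image, job_done
def pts(im):
    d=im["depth"];K=np.array(im["camera_matrix"]);h,w=d.shape
    u,v=np.meshgrid(np.arange(w),np.arange(h))
    p=np.stack([(u-K[0,2])/K[0,0]*d,-(v-K[1,2])/K[1,1]*d,-d],-1)
    P=p@Ro.from_euler('xyz',im["rotation"],degrees=True).as_matrix().T+np.array(im["origin"]); P[d==0]=np.nan
    return P
def rect(P,m):
    q=P[m]; r=cv2.minAreaRect((q[:,:2]*1000).astype(np.float32)); return np.round(r[0],1),np.round(r[1],1),round(r[2],1),np.nanmedian(q[:,2]).round(4),len(q)
E
python3 - <<'E'
from h import *
for n in("top","side"):
    im=get_image(n); P=pts(im); px=im["pixels"]
    cv2.imwrite(f"pics/{n}1.png",px); np.savez(f"{n}0.npz",P=P,px=px)
    print(n,im["origin"],im["rotation"],(im["depth"]>0).mean())
    if n=="top":
        print("bench",P[230,330],P[150,400])
        box=np.zeros(px.shape[:2],bool); 
        a=box.copy(); a[155:240,270:390]=1
        z=P[...,2]
        print("jig>30",rect(P,a&(z>.030)));print("tile",rect(P,a&(z>.044)))
        b=box.copy(); b[155:222,195:250]=1
        print("rest>20",rect(P,b&(z>.02)&(z<.04)));print("spacer",rect(P,b&(z>.05)), np.nanmax(z[b]))
        c=np.hstack([cv2.resize(px[155:240,270:390],None,fx=3.3,fy=3.3,interpolation=2),cv2.resize(px[155:240,180:300],None,fx=3.3,fy=3.3,interpolation=2)])
        cv2.imwrite("pics/crop1.png",c)
E
```

```text
top [0.42729519 0.01665284 1.12287893] [  3.65714443   1.24390082 -89.57615972] 0.99599609375
bench [ 0.40967688  0.01054073 -0.00218109] [ 0.60930693 -0.16235418 -0.00511224]
jig>30 (array([488.8,  17.3]), array([189.6, 108.2]), 77.2, np.float64(0.0435), 2899)
tile (array([489.6,  16.2]), array([184. , 104.7]), 78.5, np.float64(0.0487), 1402)
rest>20 (array([509.5, 277.2]), array([80. , 49.5]), 17.6, np.float64(0.0302), 409)
spacer (array([507.2, 276.4]), array([60. , 13.6]), 17.2, np.float64(0.077), 201) 0.08325612552981876
side [-4.46065555e-04 -6.90994865e-01  6.66451074e-01] [ 55.08447091  -0.57325821 -34.15213181] 0.99594921875
```

View pics/crop1.png

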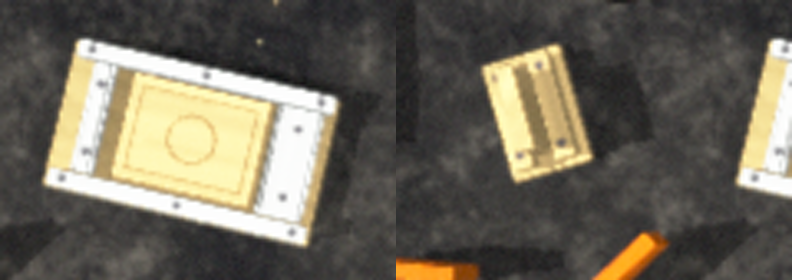

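View pics/side1.png

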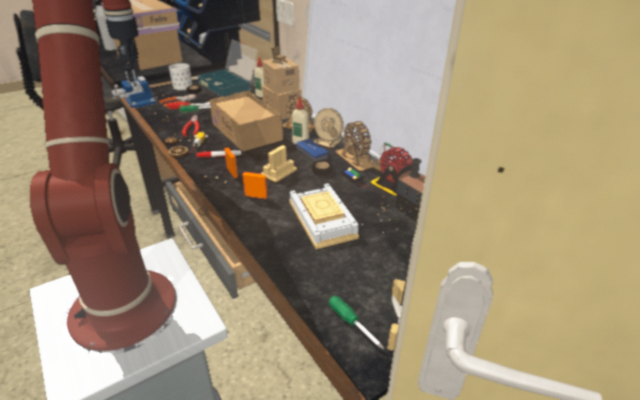

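The crop shows the wide gap and thin stop at the jig's left (+y) end, with the thick stop on the right. In the side view the spacer stands in its rest at about (279,160), and the screwdriver and look-alikes are clear of the path. The spacer is near (0.508, 0.277), its long axis at 17°. The jig's yaw is about -12.8°.

Emit:
step_arm:
  steps: "3.85 -4.6 0 0 0 8; 7.7 -9.2 0 0 0 16; 11.5 -13.9 0 0 0 24; 15.4 -18.5 0 0 0 32; 19.3 -23.1 -1 0 0 38.3"
  grip: -1

```text
clock: 0.82
eef_pos: [0.4283, 0.3743, 0.2219]
tcp_rot: [179.9, 0.1, -162.6]
force: [0.1, 0.5, -0.2]
gripper_width: 0.998
grasp_force: 0.0
```

Emit:
step_arm:
  steps: "3 -3.5 0 0 0 0; 5.5 -6.7 -1 0 0 0; 8.2 -9.9 -2 0 0 0; 8.2 -9.9 -2 0 0 0; 8.2 -9.9 -2 0 0 0"

```text
clock: 1.45
eef_pos: [0.5081, 0.2772, 0.2012]
tcp_rot: [179.9, -0.0, -162.7]
force: [0.4, -0.3, -0.3]
gripper_width: 1.001
grasp_force: 0.0
```

Run:
```python
from h import *
s=state();print(s["eef_pos"],s["tcp_rot"],s["force"])
im=get_image("wrist");P=pts(im);z=P[...,2];cv2.imwrite("pics/w1.png",im["pixels"])
near=np.hypot(P[...,0]-.508,P[...,1]-.277)<.06
print("spacer top",rect(P,near&(z>.07)&(z<.09)));print("bars",rect(P,near&(z>.024)&(z<.036)))
```

```text
[0.50812392 0.27724682 0.20121868] [ 1.79944441e+02 -3.39901568e-02 -1.62744867e+02] [ 0.377889   -0.25137364 -0.27458098]
spacer top (array([505.2, 277.8]), array([60.5, 11.5]), 17.0, np.float64(0.0769), 854)
bars (array([507.6, 278.4]), array([80., 48.]), 17.3, np.float64(0.029), 2295)
```

View pics/w1.png

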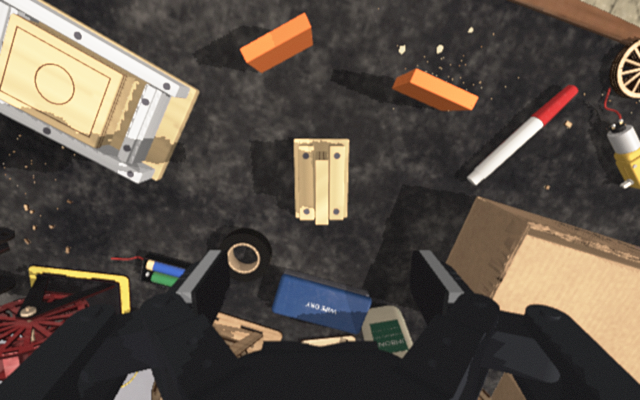

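The wrist view shows the spacer centred between the fingers near (321,180), with the look-alikes at (277,42) and (436,89). Next I go down and grip about 26 mm below the top.

Emit:
step_arm:
  steps: "-0.2 0.05 -5 0 0 0; -0.2 0.05 -10 0 0 0; -0.2 0.05 -13 0 0 0; -0.2 0.05 -15 0 0 0; -0.2 0.05 -15 0 0 0"

```text
clock: 2.12
eef_pos: [0.5048, 0.2783, 0.0502]
tcp_rot: [180.0, -0.2, -162.6]
force: [-0.3, 0.1, -0.4]
gripper_width: 0.999
grasp_force: 0.0
```

Emit:
step_arm:
  steps: "0 0 0 0 0 0; 0 0 0 0 0 0; 0 0 0 0 0 0; 0 0 0 0 0 0; 0 0 0 0 0 0"
  grip: 1

```text
clock: 2.75
eef_pos: [0.5069, 0.2771, 0.0517]
tcp_rot: [180.0, 0.0, -162.8]
force: [-0.6, 0.7, 2.7]
gripper_width: 0.132
grasp_force: 61.9
```

Emit:
step_arm:
  steps: "0 0 0 0 0 0; 0 0 0 0 0 0; 0 0 0 0 0 0; 0 0 0 0 0 0; 0 0 0 0 0 0"

```text
clock: 3.38
eef_pos: [0.5069, 0.2771, 0.0517]
tcp_rot: [-180.0, 0.0, -162.8]
force: [-1.2, -0.7, 5.3]
gripper_width: 0.125
grasp_force: 62.4
```

Emit:
step_arm:
  steps: "0 0 2 0 0 0; 0 0 5 0 0 0; 0 0 9 0 0 0; 0 0 11 0 0 0; 0 -3 11 0 0 -6"

```text
clock: 4.0
eef_pos: [0.5071, 0.2504, 0.1628]
tcp_rot: [179.8, 0.2, -168.6]
force: [0.1, -0.9, -1.7]
gripper_width: 0.128
grasp_force: 61.7
```

Emit:
step_arm:
  steps: "0 -5 0 0 0 -8; -0.2 -10 0 0 0 -16; -0.4 -14 0 0 0 -24; -0.5 -17.4 0 0 0 -24; -0.5 -17.4 0 0 0 -24"

```text
clock: 4.62
eef_pos: [0.5013, 0.0692, 0.1608]
tcp_rot: [-179.9, -0.0, 166.9]
force: [-0.1, 0.4, -0.6]
gripper_width: 0.129
grasp_force: 61.6
```

Run:
```python
from h import *
s=state();print(s["eef_pos"],s["tcp_rot"],s["force"],s["gripper_width"])
im=get_image("wrist");P=pts(im);z=P[...,2];cv2.imwrite("pics/w2.png",im["pixels"]);np.savez("w2.npz",P=P,px=im["pixels"])
near=np.hypot(P[...,0]-.489,P[...,1]-.017)<.14
print("tile",rect(P,near&(z>.045)&(z<.052)));print("jig top",rect(P,near&(z>.035)&(z<.052)))
n2=np.hypot(P[...,0]-.502,P[...,1]-.073)<.045
print("spacer",rect(P,n2&(z>.11)&(z<.195)))
im=get_image("top");P=pts(im);z=P[...,2]
print("top spacer",rect(P,(abs(P[...,0]-.502)<.06)&(abs(P[...,1]-.075)<.06)&(z>.1)&(z<.2)))
```

```text
[0.50127281 0.069231   0.16078513] [-1.79851216e+02 -4.34374727e-02  1.66868420e+02] [-0.06647048  0.38782919 -0.57256682] 0.12871921546144927
tile (array([486.3,  18.6]), array([100.1,  75.7]), 76.8, np.float64(0.047), 9039)
jig top (array([486.7,  18.5]), array([189.5, 108. ]), 77.1, np.float64(0.041), 18332)
spacer (array([498.6,  66.5]), array([35.9, 60.2]), 56.7, np.float64(0.1858), 5794)
top spacer (array([0., 0.]), array([0., 0.]), 0.0, np.float64(nan), 0)
  return np.nanmean(a, axis, out=out, keepdims=keepdims)
```

View pics/w2.png

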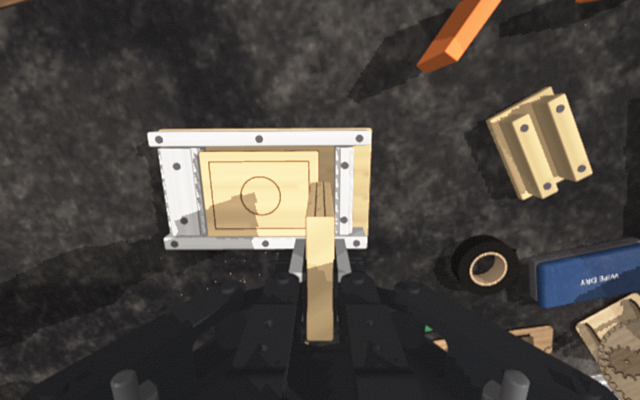

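The wrist view shows the held spacer at (320,280), straight over the jig. The wide gap is at (330,190) and the thin stop at (345,190), both on the right. Now I'll measure the spacer against the gap in this one view.

Run:
```python
from h import *
d=np.load("w2.npz");P=d["P"];px=d["px"].astype(int)
e=np.deg2rad(-13);ex=np.array([np.cos(e),np.sin(e)]);ey=np.array([-np.sin(e),np.cos(e)])
o=np.array([.4864,.0186])
X=(P[...,:2]-o)@ex*1000;Y=(P[...,:2]-o)@ey*1000;Z=P[...,2]*1000
for r in (188,200,225,240,260,280,300,320,335):
    row=[(c,X[r,c].round(1),Y[r,c].round(1),Z[r,c].round(1)) for c in range(296,346,1) if Z[r,c]>100]
    t=[q for q in row if px[r,q[0],2]>px[r,q[0],0]+30]
    if t: print(r,t[0],t[-1])
m=(abs(X)<35)&(abs(Z-40)<4)&(abs(Y)>50)
print("thin stop Y",np.percentile(Y[m&(Y>0)],[1,50,99]),"thick",np.percentile(Y[m&(Y<0)],[1,50,99]))
t=(abs(Z-47)<2)&(abs(X)<42)
print("tile",np.percentile(X[t],[.5,99.5]),np.percentile(Y[t],[.5,99.5]))
s=state()["eef_pos"];print("tcp jig",(s[:2]-o)@ex*1000,(s[:2]-o)@ey*1000)
```

```text
188 (310, np.float64(-27.8), np.float64(46.4), np.float64(137.3)) (330, np.float64(-27.1), np.float64(57.6), np.float64(134.6))
200 (308, np.float64(-27.7), np.float64(46.2), np.float64(161.4)) (331, np.float64(-27.5), np.float64(57.3), np.float64(160.6))
225 (305, np.float64(-23.8), np.float64(45.8), np.float64(185.2)) (334, np.float64(-23.8), np.float64(57.7), np.float64(185.2))
240 (305, np.float64(-8.8), np.float64(44.6), np.float64(165.6)) (334, np.float64(-8.8), np.float64(58.7), np.float64(165.7))
260 (306, np.float64(-9.3), np.float64(46.1), np.float64(187.6)) (333, np.float64(-8.8), np.float64(57.3), np.float64(186.6))
280 (307, np.float64(1.1), np.float64(46.3), np.float64(185.7)) (332, np.float64(0.7), np.float64(57.0), np.float64(186.4))
300 (307, np.float64(9.8), np.float64(46.2), np.float64(187.4)) (332, np.float64(11.1), np.float64(57.1), np.float64(185.6))
320 (306, np.float64(12.9), np.float64(46.2), np.float64(196.6)) (333, np.float64(12.1), np.float64(57.1), np.float64(197.8))
335 (307, np.float64(28.8), np.float64(45.9), np.float64(186.2)) (332, np.float64(28.9), np.float64(57.2), np.float64(186.1))
thin stop Y [50.14917997 72.73823294 78.94361403] thick [-85.58984363 -71.98859437 -59.64136032]
tile [-37.57805659  37.23064364] [-49.00192123  48.51844456]
tcp jig 2.3770092124272733 56.962697019340894
```

```bash
cat > m.py <<'E'
from h import *
im=get_image("wrist");P=pts(im);px=im["pixels"].astype(int);s=state()["eef_pos"];print(s,state()["tcp_rot"],state()["clock"])
near=np.hypot(P[...,0]-.489,P[...,1]-.017)<.14;z=P[...,2]
t=rect(P,near&(z>.0445)&(z<.0515));j=rect(P,near&(z>.035)&(z<.0515));print(t,j)
e=np.deg2rad(-13);ex=np.array([np.cos(e),np.sin(e)]);ey=np.array([-np.sin(e),np.cos(e)])
o=(t[0]+j[0])/2000
X=(P[...,:2]-o)@ex*1000;Y=(P[...,:2]-o)@ey*1000;Z=z*1000
print("cam",im["origin"],im["rotation"])
for lo,hi in((s[2]-.03,s[2]-.002),(s[2]+.018,s[2]+.03)):
    m=(z>lo)&(z<hi)&(abs(Y-57)<14)&(abs(X)<36)&(px[...,2]>px[...,0]+30)
    print("spacer",np.percentile(X[m],[1,99]).round(1),np.percentile(Y[m],[1,99]).round(1),Z[m].max())
print("tcp jig",(s[:2]-o)@ex*1000,(s[:2]-o)@ey*1000)
E
python3 m.py
```

```text
[0.5015886  0.07444519 0.16104914] [ 1.79944758e+02 -3.19992890e-02  1.67328993e+02] 4.775
(array([486.6,  18.3]), array([99.8, 76.8]), 77.1, np.float64(0.0469), 9372) (array([486.8,  18.7]), array([189.7, 107.4]), 77.2, np.float64(0.0455), 18452)
cam [0.43234009 0.08812139 0.30265162] [-1.59339852e+01 -6.77638338e-02  7.71330689e+01]
spacer [-29.3 -28.1] [50.1 61.7] 159.03125310723595
spacer [-28.9  30.2] [50.2 61.6] 190.75144930906436
tcp jig 1.9220741728659083 57.86052845867236
```

Emit:
step_arm:
  steps: "-0.06 0.08 -2 0 0 0; -0.06 0.08 -4 0 0 0; -0.06 0.08 -5.5 0 0 0; -0.06 0.08 -5.8 0 0 0; -0.06 0.08 -5.8 0 0 0"

```text
clock: 5.4
eef_pos: [0.5013, 0.0743, 0.1034]
tcp_rot: [180.0, 0.0, 167.3]
force: [0.5, 0.4, -0.4]
gripper_width: 0.124
grasp_force: 61.6
```

```bash
python3 m.py
python3 - <<'E'
from h import *
im=get_image("wrist");im2=get_image("side")
a=cv2.resize(im["pixels"][80:330,150:470],(480,375));b=cv2.resize(im2["pixels"][120:250,270:380],(317,375),interpolation=2)
cv2.imwrite("pics/w3.png",np.hstack([a,b]))
E
```

```text
[0.50153269 0.0741207  0.10370491] [1.79975558e+02 5.04034660e-02 1.67249068e+02] 5.45
(array([486.8,  18.7]), array([100.1,  76.6]), 77.1, np.float64(0.047), 14242) (array([487. ,  18.6]), array([189.9, 108.4]), 77.2, np.float64(0.0457), 27715)
cam [0.43199881 0.08884684 0.24501039] [-1.59838162e+01 -4.93273643e-02  7.71714976e+01]
spacer [-29.8 -28.6] [50.5 62.1] 101.59741667186006
spacer [-29.5  29.7] [50.6 62. ] 133.54023510116448
tcp jig 1.7794618754120897 57.34063295899049
```

View pics/w3.png

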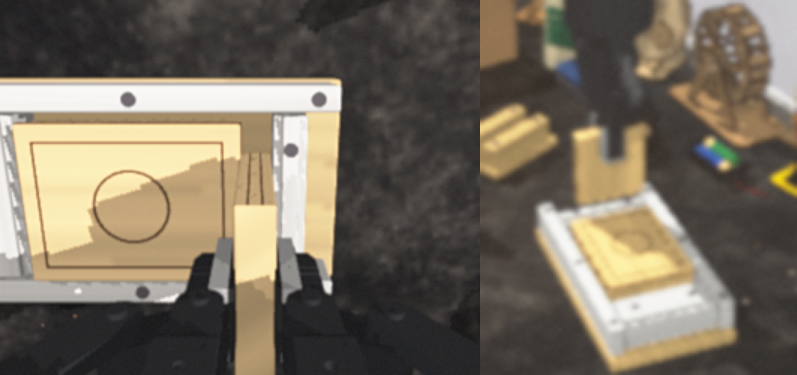

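The foot at about (259,180) in the crop sits over the gap, whose edges are at 241 and 274. I'll go down gently.

Emit:
step_arm:
  steps: "0.015 0.06 0 0 0 0; 0.015 0.06 -0.6 0 0 0; 0.015 0.06 -1.2 0 0 0; 0.015 0.06 -1.8 0 0 0; 0.015 0.06 -1.8 0 0 0"

```text
clock: 6.18
eef_pos: [0.5007, 0.0743, 0.0846]
tcp_rot: [-180.0, -0.1, 167.2]
force: [-0.2, -0.1, -0.1]
gripper_width: 0.126
grasp_force: 61.6
```

Emit:
step_arm:
  steps: "0 0 -0.2 0 0 0; 0 0 -0.4 0 0 0; 0 0 -0.6 0 0 0; 0 0 -0.8 0 0 0; 0 0 -0.8 0 0 0"

```text
clock: 6.8
eef_pos: [0.5011, 0.0744, 0.0772]
tcp_rot: [-180.0, -0.0, 167.2]
force: [-0.1, -0.3, -0.8]
gripper_width: 0.13
grasp_force: 61.6
```

Emit:
step_arm:
  steps: "0 0 -0.3 0 0 0; 0 0 -0.6 0 0 0; 0 0 -0.9 0 0 0; 0 0 -1.2 0 0 0; 0 0 -1.2 0 0 0"

```text
clock: 7.42
eef_pos: [0.501, 0.0744, 0.065]
tcp_rot: [-180.0, -0.0, 167.2]
force: [0.6, -0.7, -0.5]
gripper_width: 0.125
grasp_force: 61.6
```

Emit:
step_arm:
  steps: "0 0 -0.2 0 0 0; 0 0 -0.4 0 0 0; 0 0 -0.6 0 0 0; 0 0 -0.8 0 0 0; 0 0 -0.8 0 0 0"

```text
clock: 8.05
eef_pos: [0.5011, 0.0744, 0.0571]
tcp_rot: [-180.0, -0.0, 167.2]
force: [0.0, -0.1, -0.2]
gripper_width: 0.128
grasp_force: 61.6
```

Free so far; about 2 mm to go.

Emit:
step_arm:
  steps: "0 0 -0.05 0 0 0; 0 0 -0.1 0 0 0; 0 0 -0.15 0 0 0; 0 0 -0.2 0 0 0; 0 0 -0.2 0 0 0"

```text
clock: 8.68
eef_pos: [0.5013, 0.0744, 0.0557]
tcp_rot: [180.0, 0.0, 167.2]
force: [0.0, -0.5, 4.2]
gripper_width: 0.128
grasp_force: 62.3
```

Contact at the base, about 4 N. Release and rise.

Emit:
step_arm:
  steps: "0 0 0 0 0 0; 0 0 0 0 0 0; 0 0 0 0 0 0; 0 0 0 0 0 0; 0 0 0 0 0 0"
  grip: -1

```text
clock: 9.3
eef_pos: [0.5012, 0.0744, 0.0553]
tcp_rot: [-180.0, -0.0, 167.2]
force: [-0.2, -0.1, 0.0]
gripper_width: 1.008
grasp_force: 0.0
```

Emit:
step_arm:
  steps: "0 0 1 0 0 0; 0 0 3 0 0 0; 0 0 6 0 0 0; 0 0 9 0 0 0; 0 0 9 0 0 0"

```text
clock: 9.93
eef_pos: [0.503, 0.0747, 0.1481]
tcp_rot: [179.9, 0.3, 167.2]
force: [1.1, 0.9, 0.2]
gripper_width: 0.997
grasp_force: 0.0
```

Run:
```python
from h import *
s=state();print(s["eef_pos"],s["force"],s["gripper_width"])
for n in ("wrist","top"):
    im=get_image(n);P=pts(im);z=P[...,2];px=im["pixels"]
    if n=="wrist": cv2.imwrite("pics/w4.png",px)
    near=np.hypot(P[...,0]-.489,P[...,1]-.017)<.09
    print(n,"tile",rect(P,near&(z>.0445)&(z<.0515)))
    n2=np.hypot(P[...,0]-.5,P[...,1]-.075)<.04
    m=n2&(z>.072)&(z<.095); print("spacer",rect(P,m))
```

```text
[0.50303501 0.07471791 0.14806701] [1.13283693 0.90593522 0.18875846] 0.9969615897772724
wrist tile (array([487.6,  24.5]), array([111.9,  75.6]), 77.1, np.float64(0.047), 10638)
spacer (array([499.9,  73.4]), array([11.6, 60.3]), 77.3, np.float64(0.0809), 1347)
top tile (array([485.1, -19.5]), array([97.2, 96.9]), 85.2, np.float64(0.0484), 608)
spacer (array([0., 0.]), array([0., 0.]), 0.0, np.float64(nan), 0)
  return np.nanmean(a, axis, out=out, keepdims=keepdims)
```

View pics/w4.png

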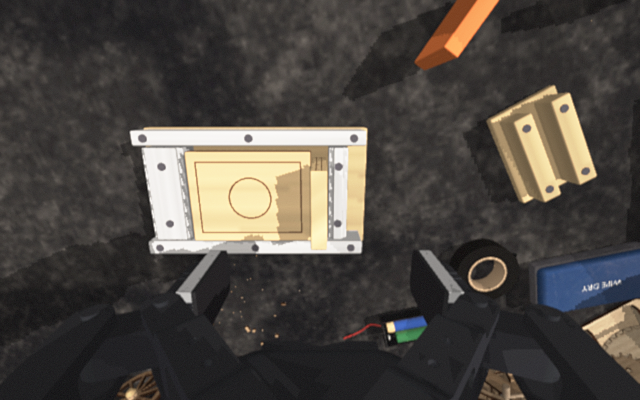

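The spacer stands home in the wide gap at (318,205), upright, with its top at 81 mm. The tile circle is at (250,198). Next I shut the fingers and press there.

Emit:
step_arm:
  steps: "-0.5 -2.5 0 0 0 0; -1.4 -5.5 0 0 0 0; -1.4 -5.5 0 0 0 0; -1.4 -5.5 0 0 0 0; -1.4 -5.5 0 0 0 0"
  grip: 1

```text
clock: 10.65
eef_pos: [0.4873, 0.0207, 0.145]
tcp_rot: [180.0, -0.0, 167.3]
force: [-0.6, -0.1, -0.2]
gripper_width: 0.001
grasp_force: 0.0
```

Emit:
step_arm:
  steps: "0 0 -3 0 0 0; 0 0 -6 0 0 0; 0 0 -8 0 0 0; 0 0 -9 0 0 0; 0 0 -9 0 0 0"

```text
clock: 11.28
eef_pos: [0.4871, 0.0199, 0.0549]
tcp_rot: [-180.0, -0.1, 167.3]
force: [-0.8, 0.3, 0.2]
gripper_width: -0.002
grasp_force: 0.0
```

Emit:
step_arm:
  steps: "0 0 -0.3 0 0 0; 0 0 -0.6 0 0 0; 0 0 -0.9 0 0 0; 0 0 -1.2 0 0 0; 0 0 -1.2 0 0 0"

```text
clock: 11.9
eef_pos: [0.4877, 0.0195, 0.0437]
tcp_rot: [180.0, 0.1, 167.2]
force: [-0.9, -0.1, 6.1]
gripper_width: -0.002
grasp_force: 2.9
```

Emit:
step_arm:
  steps: "0 0 -0.1 0 0 0; 0 0 -0.2 0 0 0; 0 0 -0.3 0 0 0; 0 0 -0.4 0 0 0; 0 0 -0.4 0 0 0"

```text
clock: 12.52
eef_pos: [0.4877, 0.0194, 0.0401]
tcp_rot: [180.0, 0.1, 167.2]
force: [-1.2, -0.4, 8.4]
gripper_width: 0.003
grasp_force: 4.2
```

Emit:
step_arm:
  steps: "0 0 -0.05 0 0 0; 0 0 -0.1 0 0 0; 0 0 -0.1 0 0 0; 0 0 -0.1 0 0 0; 0 0 -0.1 0 0 0"

```text
clock: 13.15
eef_pos: [0.4877, 0.0194, 0.04]
tcp_rot: [180.0, 0.1, 167.2]
force: [-2.4, -0.0, 15.8]
gripper_width: -0.003
grasp_force: 7.9
```

Run:
```python
from h import *
im=get_image("wrist");P=pts(im);z=P[...,2]
n2=np.hypot(P[...,0]-.5,P[...,1]-.075)<.04
print("spacer",rect(P,n2&(z>.072)&(z<.095)))
near=np.hypot(P[...,0]-.487,P[...,1]-.019)<.045
print("tile z",np.nanmedian(z[near&(z<.055)&(z>.03)]),state()["force"],state()["eef_pos"])
cv2.imwrite("pics/w5.png",im["pixels"])
```

```text
spacer (array([485.7,  61. ]), array([44.8, 36.7]), 80.7, np.float64(0.081), 4855)
tile z 0.03898734981126603 [-2.2389163   0.46165467 15.60116095] [0.48766259 0.01942618 0.04001443]
```

View pics/w5.png

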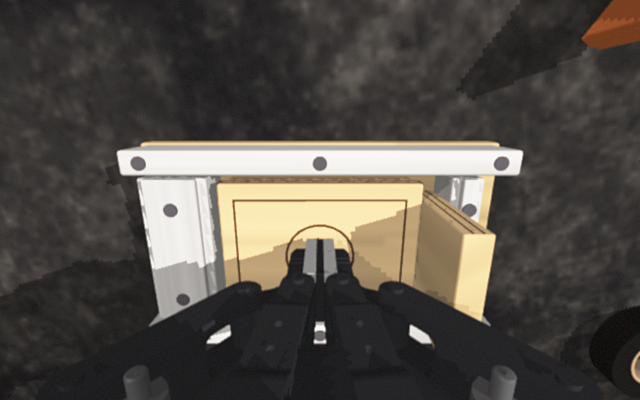

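The fingertips press in the circle at (320,255), the tile is flush at about 40 mm, and the spacer stands home in the gap at (460,250).

```bash
python3 -c "
from station import job_done; print(job_done())"
```

```text
the job is handed in; nothing more can be done
None
```

I handed the job in with the spacer released and home in the wide gap, and the fingertips still holding the tile down flush at about 16 N; the tape roll and screwdriver were not touched.

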